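Free the sprung electrode plate and hold the spacer blade between the plates

TASK

First turn the clamp knob on the plate holder a quarter turn anticlockwise (seen from above), so that the sliding plate is freed and springs up to the other plate. Then take the spacer blade by its handle out of its rest and slide it straight down between the two plates until it drags snugly and its tip is about half way down the plates. Finish while still holding the blade there, upright and gripped, without letting go; leave the bottles and the flask alone.

Things in the scene. Friction and masses are not known exactly. Their poses are not given: they have to be found in the camera images.
- holder: Fixed plate holder: white base 80 x 220 x 15 mm (x, y, z), origin at the centre of its underside, z up. Two electrode plates stand at local y = +50 mm, facing each other along y; the clamp knob stands at local y = -50 mm; a spring housing 60 mm high at y = +82 to +98 mm. It may stand on either side of the bench, turned by up to 0.4 rad.
- slot (a point): Fixed on the holder, its axes: where the freed plates meet, at the level of their top edges (local 0, 50, 70 mm). The plates are 40 mm wide (x) and reach 50 mm down from here; lips flared 25 degrees from upright rise 14 mm above, a mouth 13 mm wide in y. They pinch a blade with 4 to 6 N each, if it is centred in y within 3.5 mm. Sliding drag 2 to 8 N; up to 15 N at the mouth.
- sliding_plate: Steel plate 40 x 5 x 50 mm (x, y, z) on the sprung carriage, on the -y side of the gap. Origin at the top edge of its working face, middle of its width; axes as the holder's. Moves only along holder y: 7.5 mm from the slot point when locked (gap 5.5 mm, a blade is loose); when freed it presses on the copper plate within 1 mm of the slot point.
- cushioned_plate: Copper plate of the same size on the +y side of the gap, on a sprung backing; origin at the top edge of its working face, middle of its width, axes as the holder's. Its spring pushes it towards -y, at most 2 mm past the slot point, and it gives up to 7 mm towards +y.
- clamp_knob (a joint): Turn of the clamp knob about its vertical axis, rad: about 0 locked, grows anticlockwise seen from above to the stop at 1.6. A cam under it holds the sliding plate back; from about 1.1 on the plate is freed. It stays where it is left and needs less than 0.2 N m.
- knob_grip (a point): On the axis of the clamp knob at the height to grip it, 74 mm above the bench. The knob is a black bar 42 mm long along this point's x axis, 14 mm wide along its y axis, its top 11 mm above this point and a disc of 40 mm diameter 21 mm below it; it turns with the knob. At joint value 0 its axes are the holder's.
- rest: Fixed white plastic block 70 x 56 x 45 mm (x, y, z), origin at the centre of its underside; in its top is a slot 23.5 x 5.5 mm, 35 mm deep, in which the blade stands upright.
- blade: Loose spacer blade, 70 g, standing upright in the rest: steel blade 4 mm thick (its y), 22 mm wide (its x), 62 mm long, with a rounded tip, below a black handle 26 x 16 x 40 mm (x, y, z). Origin at the tip (lower end) in the middle, z up along the blade to the handle; in the rest the tip is 10 mm above the bench.
- blade_grip (a point): Centre of the blade's handle, 82 mm above the tip; axes as the blade's.
- dropper_bottle: Bystander: small amber bottle with white cap, 32 mm diameter, 72 mm high, origin at the centre of its underside.
- jar: Bystander: amber jar with white lid, 52 mm diameter, 74 mm high, origin at the centre of its underside.
- flask: Bystander: conical glass flask, 64 mm diameter, 82 mm high, origin at the centre of its underside.
Things that resemble listed ones, but are neither listed nor needed, are in the scene too. There is more than one size of the holder; the one meant has the size given above.

How it is judged:
On the way, in this order (a step that is already met when the one before it is completed fails the run):
1. the clamp knob is turned at least 1.1 rad anticlockwise and the sliding plate has sprung up to the other plate, the blade not yet between them (value of joint clamp_knob above 1.1 rad and distance between sliding_plate and slot below 0.0025 m and horizontal distance between blade and slot above 0.03 m), for 0.2 s.
2. the blade, held in the fingers, is lifted out of its rest (height (world z) of blade above 0.047 m and contact force between the fingers and blade above 1 N), for 0.1 s.
3. the blade drags between both plates (z of blade in the frame of slot below -0.005 m and contact force between blade and sliding_plate above 1.5 N and contact force between blade and cushioned_plate above 1.5 N), for 0.1 s.
At the end, for the whole second after the job is handed in: Knob still open (over 1.1 rad); blade at rest, gripped with over 2 N, upright within 0.15 rad, in line with the plates within 0.2 rad and within 14 mm of their middle; both plates press on it with over 1.5 N; its tip is 15 to 36 mm below their top edges (value of joint clamp_knob above 1.1 rad and z of blade in the frame of slot between -0.036 and -0.015 m and x of blade in the frame of slot between -0.014 and 0.014 m and angle between blade's own z axis and vertical below 0.15 rad and angle between the y axis of blade and the y axis of holder, either way round below 0.2 rad and contact force between blade and sliding_plate above 1.5 N and contact force between blade and cushioned_plate above 1.5 N and contact force between the fingers and blade above 2 N and linear speed of blade below 0.02 m/s); the arm keeps its last pose, push and grip.
It fails at once if the dropper bottle is moved over 30 mm or tipped (distance of dropper_bottle from where it was at the start of the episode above 0.03 m or angle between dropper_bottle's own z axis and vertical above 0.5 rad).
It fails at once if the jar is moved over 30 mm or tipped (distance of jar from where it was at the start of the episode above 0.03 m or angle between jar's own z axis and vertical above 0.5 rad).
It fails at once if the flask is moved over 30 mm or tipped (distance of flask from where it was at the start of the episode above 0.03 m or angle between flask's own z axis and vertical above 0.5 rad).
It also fails if it takes over 50 s, if anything falls off the work surface, if the arm or the gripper's body presses on something with over 40 N, if the wrist force passes 120 N, or if a joint passes its speed limit or range.

ROBOT

A 6-joint arm with a two-finger parallel gripper is mounted at the origin on the work surface. World frame = base frame: x ahead of the robot, y to its left, z up, the work surface at z = 0. Lengths are in m, angles in rad, forces in N, time in s.
With the tool pointing down it reaches from about 0.35 to 0.875 m from the base axis. Payload 4.2 kg.
Tool frame: the origin (TCP) lies on the centre line of the jaws, within the pads' length; the fingertips stand 22 mm ahead of it and the grasp point (between the pads) lies 3 mm ahead of it (r.tips_ahead is the distance from the TCP to the fingertips, in m); z points along the fingers, y is the direction in which the jaws open and shut (so a half turn about z gives the same grasp; the last joint's range is limited). The gripper opens to 87 mm and grips with 3 to 60 N. Pads are 19 mm wide; open, the fingers measure 117 mm over their backs; the gripper's body (75 mm by 190 mm) begins 51 mm behind the grasp point.
Start: joints at [-1.012, 0.385, 0.008, 0, -1.194, -0.259], TCP at [0.185, -0.597, 0.245] pointing down, gripper open.
Joint ranges: [-3.14, 3.14], [-1.21, 2.06], [-1.07, 1.41], [-3.16, 2.05], [-2.99, -0.16], [-3.1, 3.1]. Speed limits (rad/s): [2.79, 2.79, 3.14, 3.14, 3.14, 3.14].

INTERFACE

Orientations are given as a unit quaternion [x, y, z, w].
In Python, from plant import monitor, optics, workorder, r gives the robot as it stands.
- The arm moves only by the shell command python3 -m pendant 'ROWS' [FORCE]. ROWS is text: rows parted by semicolons, each of 5 numbers parted by spaces: the opening, from -1 (shut) to 1 (fully open), then the shift along the tool's x, y, z in mm, then the turn about the tool's z in degrees. In form: grip tx ty tz twist; .... A call has 1 to 5 rows; each row shifts and turns the commanded pose from where the row before left it, along the tool's axes as they then stand; what a row does not reach is not made up. A row lasts 1/10 s, in which the tool goes at most 50 mm and 8.59 degrees, less where a joint would pass 70% of its speed; a pose out of reach is approached as far as the arm can. A call with a gripper value outside its range is refused whole. The fingers move at their own pace and stop on an object; FORCE is the grip in N (left out, the last holds). Time passes only in rows, so rows that do not move let the fingers close. It gives the time, the measured TCP pose, the force and the opening at its end, in the units of the state.
- monitor.read_state(): the state, without advancing time (a new reading comes with each control period).
- optics.get_image(name): name is "scene" or "top"; returns the picture (384x512x3 uint8, red, green, blue); there is no depth.
- optics.calibration(name): a dict with "K" (3x3 intrinsics, pixels), "distortion" ([k1, k2, p1, p2, k3] as OpenCV has them; the pictures are not rectified), "pose" (4x4, takes a point from camera to world coordinates). Camera axes: x right, y up, looking along -z (the intrinsics and any distortion apply to the point x, -y, -z); pixel columns grow to the right and rows downward; lengths in m; the calibration is good to about 2 mm. A picture is of the moment at which its call begins. calibration takes no time and is no camera call.
- workorder.close_job(): hands the job in, once; it reports no verdict.
The state is a dict: "time": time; "joints": joint angles; "joint_velocities": joint speeds; "joint_efforts": joint torques, N m; "tcp_pos": TCP position; "eef_rot": TCP orientation; "force": force on the tool from outside, world axes, zero at the start; "wrist_torque": the same for the moment, N m; "gripper_width": finger opening in m.
Only numpy, scipy, OpenCV 4.12 (cv2) and the standard library are available. Lean on these libraries where they do the work, as an engineer would, in place of code of your own. Each camera call takes 0.05 s, during which the arm holds its last target. There are 200 camera calls.

## Working session

There is one attempt and no reset: what is moved stays moved. The work goes in short steps, Python scripts to look and compute and a shell command to move; the robot and the scene stay as the last step left them, time stands still between calls to the robot, and variables do not carry over. Pictures are saved under pics/ and viewed, about 8 in all and at most 12, crops included, and the job is handed in when it is done.

```bash
mkdir -p pics; ls; cat > h.py <<'E'
import numpy as np, cv2
from plant import monitor, optics, workorder, r
from scipy.spatial.transform import Rotation as R
def px2ray(name,uv):
    c=optics.calibration(name); K=np.array(c["K"],float); D=np.array(c["distortion"],float); T=np.array(c["pose"],float)
    p=cv2.undistortPoints(np.array(uv,float).reshape(-1,1,2),K,D).reshape(-1,2)
    d=np.c_[p[:,0],-p[:,1],-np.ones(len(p))]@T[:3,:3].T
    return T[:3,3],d
def onplane(name,uv,z):
    o,d=px2ray(name,uv); return o+d*((z-o[2])/d[:,2])[:,None]
def proj(name,P):
    c=optics.calibration(name); K=np.array(c["K"],float); D=np.array(c["distortion"],float); T=np.array(c["pose"],float)
    q=(np.array(P,float).reshape(-1,3)-T[:3,3])@T[:3,:3]; q=q*[1,-1,-1]
    return cv2.projectPoints(q,np.zeros(3),np.zeros(3),K,D)[0].reshape(-1,2)
def snap(name,fn):
    im=optics.get_image(name); cv2.imwrite(f"pics/{fn}.png",cv2.cvtColor(im,cv2.COLOR_RGB2BGR)); return im
E
python3 - <<'E'
from h import *
snap("scene","s0");snap("top","t0")
for n in("scene","top"):
    c=optics.calibration(n);print(n,np.round(c["pose"],3).tolist(),np.round(c["K"],1).tolist(),np.round(c["distortion"],3))
print(monitor.read_state())
a=cv2.imread("pics/t0.png");cv2.imwrite("pics/t0b.png",cv2.resize(a,(800,600),interpolation=cv2.INTER_CUBIC))
a=cv2.imread("pics/s0.png");cv2.imwrite("pics/s0b.png",cv2.resize(a,(800,600),interpolation=cv2.INTER_CUBIC))
E
```

```text
pics
scene [[0.655, -0.491, 0.574, 1.027], [0.755, 0.447, -0.479, -0.431], [-0.022, 0.748, 0.664, 0.682], [0.0, 0.0, 0.0, 1.0]] [[365.5, 0.0, 259.0], [0.0, 365.5, 190.5], [0.0, 0.0, 1.0]] [-0.068  0.     0.     0.     0.   ]
top [[-0.008, 0.982, -0.188, 0.269], [-1.0, -0.009, -0.003, -0.004], [-0.005, 0.188, 0.982, 1.239], [0.0, 0.0, 0.0, 1.0]] [[425.1, 0.0, 259.0], [0.0, 425.1, 198.1], [0.0, 0.0, 1.0]] [-0.11  0.    0.    0.    0.  ]
{'time': 0.1, 'joints': array([-1.01239632e+00,  3.85538269e-01,  6.77717898e-03, -4.29041386e-04,
       -1.19403552e+00, -2.58605818e-01]), 'joint_velocities': array([-0.00076399, -0.00091308,  0.00273492,  0.00081423,  0.00035894,
       -0.00028062]), 'joint_efforts': array([-2.16551325e-04, -3.91689599e+01,  1.87932783e+01,  4.23201039e+00,
        1.34060168e-02, -8.43691964e-05]), 'tcp_pos': array([ 0.18445145, -0.59664524,  0.24354021]), 'eef_rot': array([-1.49258067e-01,  9.88797750e-01,  9.97054231e-04, -2.14303932e-04]), 'force': array([-0.57080099,  0.4891164 , -0.63519501]), 'wrist_torque': array([0.07925785, 0.01000582, 0.02906431]), 'gripper_width': 0.08704263766330646}
```

View pics/t0b.png

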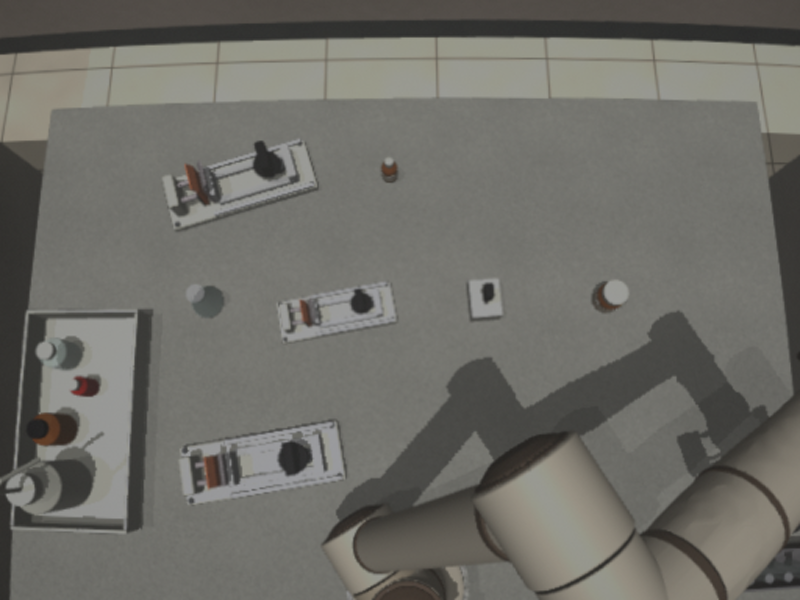

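View pics/s0b.png

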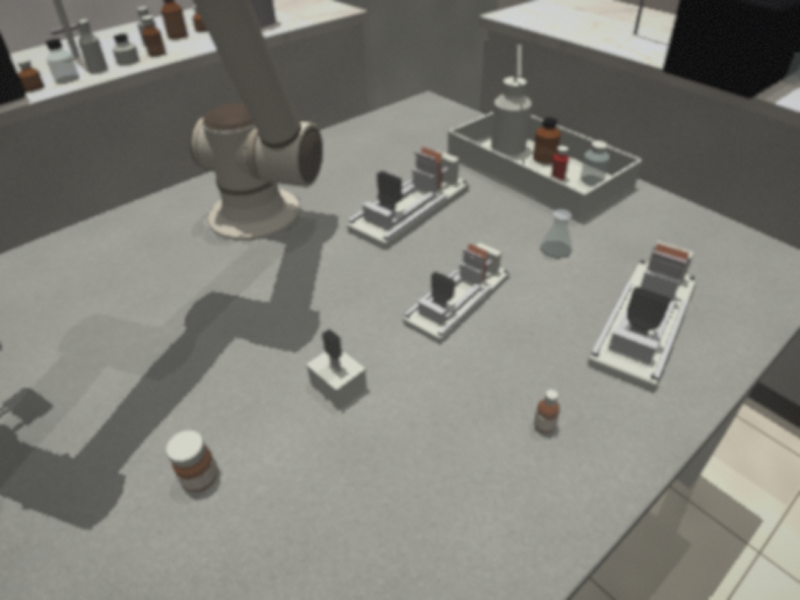

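Top view (800 px scale): three holders, A at (240,185), B at (337,312) and C at (262,462). The rest with the blade is at (485,298), the jar at (610,295), the dropper at (389,170) and the flask at (205,298). Next I measure the holder sizes.

```bash
python3 - <<'E'
from h import *
s=0.64
H={"A":[(163,180),(302,141),(318,186),(177,229)],"B":[(277,302),(391,283),(397,320),(284,342)],"C":[(180,453),(337,421),(345,475),(190,503)]}
for k,c in H.items():
    p=onplane("top",np.array(c)*s,0.015)[:,:2]
    L=[np.linalg.norm(p[i]-p[(i+1)%4]) for i in range(4)]
    yd=(p[0]+p[3]-p[1]-p[2]);yaw=np.arctan2(yd[1],yd[0])-np.pi/2
    print(k,p.mean(0).round(3),np.round(L,3),"yaw",yaw.round(3), "r",np.hypot(*p.mean(0)).round(3))
print("rest",onplane("top",np.array([(469,281),(499,278),(504,316),(473,320)])*s,.045)[:,:2].round(3))
g=cv2.imread("pics/t0.png")
# base mask per holder
m=((g.min(2)>140)&(g.max(2).astype(int)-g.min(2)<30)).astype(np.uint8)
m=cv2.morphologyEx(m,cv2.MORPH_CLOSE,np.ones((9,9)))
for c in cv2.findContours(m,cv2.RETR_EXTERNAL,cv2.CHAIN_APPROX_SIMPLE)[0]:
    if 200<cv2.contourArea(c)<8000:
        b=cv2.boxPoints(cv2.minAreaRect(c));z=.045 if cv2.contourArea(c)<700 else .015
        p=onplane("top",b,z)[:,:2];print((b.mean(0)/s).round(),p.mean(0).round(4),np.linalg.norm(p[0]-p[1]).round(3),np.linalg.norm(p[1]-p[2]).round(3),np.degrees(np.arctan2(*(p[1]-p[0])[::-1])).round(1))
E
```

```text
A [0.759 0.323] [0.288 0.102 0.288 0.109] yaw 0.282 r 0.825
B [0.5   0.127] [0.219 0.072 0.215 0.078] yaw 0.173 r 0.516
C [0.221 0.261] [0.296 0.098 0.288 0.092] yaw 0.19 r 0.342
rest [[ 0.55  -0.119]
 [ 0.555 -0.175]
 [ 0.484 -0.182]
 [ 0.477 -0.125]]
[558. 521.] [ 0.1141 -0.2719] 0.042 0.203 -61.7
[260. 463.] [0.2207 0.2667] 0.298 0.103 -79.8
[ 89. 416.] [0.3075 0.5978] 0.377 0.168 1.1
[335. 311.] [0.5021 0.1312] 0.217 0.075 -79.0
[485. 297.] [ 0.5197 -0.1478] 0.052 0.066 -84.6
[238. 182.] [0.7625 0.3279] 0.293 0.108 -74.3
[654.  80.] [ 0.9826 -0.5214] 0.214 0.078 -88.4
[250.  82.] [0.9843 0.3158] 0.371 0.083 -89.5
[467.  78.] [ 0.9838 -0.1321] 0.369 0.082 -89.4
```

Holder B (217 x 75 mm measured) is the one meant; A and C are too big. Next I look at B and the rest up close in both views.

```bash
python3 - <<'E'
from h import *
t=cv2.imread("pics/t0.png");s=cv2.imread("pics/s0.png")
f=lambda a,x,y,w,h,k:cv2.resize(a[y:y+h,x:x+w],(w*k,h*k),interpolation=cv2.INTER_CUBIC)
a=f(t,170,175,80,50,5);b=f(t,290,170,80,50,5);c=f(s,250,150,80,70,5);d=f(s,190,205,80,70,5)
o=np.vstack([np.hstack([a,b]),np.hstack([c,d])]);o=cv2.convertScaleAbs(o,alpha=1.4)
cv2.imwrite("pics/c0.png",o)
def dark(im,x,y,w,h,th=60):
    m=(im[y:y+h,x:x+w].max(2)<th).astype(np.uint8)
    n,l,st,ce=cv2.connectedComponentsWithStats(m)
    i=1+np.argmax(st[1:,4]);return st[i]+[x,y,0,0,0],ce[i]+[x,y],cv2.minAreaRect(np.argwhere(l==i)[:,::-1].astype(np.float32)+[x,y])
for n,im,R_ in(("top knob",t,(215,180,35,25)),("top blade",t,(300,175,25,25)),("scene knob",s,(270,165,25,30)),("scene blade",s,(203,208,20,30))):
    print(n,*dark(im,*R_))
E
```

```text
Traceback (most recent call last):
cv2.error: OpenCV(4.12.0) /io/opencv/modules/imgproc/src/convhull.cpp:143: error: (-215:Assertion failed) total >= 0 && (depth == CV_32F || depth == CV_32S) in function 'convexHull'
```

View pics/c0.png

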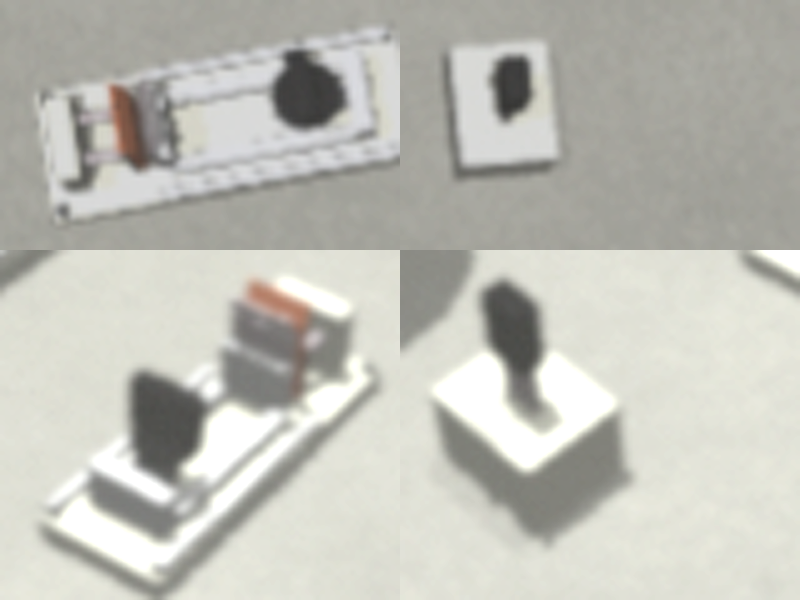

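```bash
python3 - <<'E'
from h import *
T=lambda x,y:(170+x/5,175+y/5)
T2=lambda x,y:(290+(x-400)/5,170+y/5)
S=lambda x,y:(250+x/5,150+(y-250)/5)
S2=lambda x,y:(190+(x-400)/5,205+(y-250)/5)
pr=lambda n,a:print(n,a.round(4).tolist())
pr("knob bar far end top",onplane("top",[T(285,55),T(308,52)],.085))
pr("knob disc centre",onplane("top",[T(308,93)],.053))
pr("scene bar top L,R",onplane("scene",[S(133,376),S(205,408)],.085))
pr("housing top",onplane("top",[T(50,97),T(78,93),T(63,185),T(90,180)],.06))
pr("copper top edge ends",onplane("top",[T(115,90),T(130,165)],.07))
pr("steel lip top ends",onplane("top",[T(150,82),T(165,160)],.084))
pr("base corners",onplane("top",[T(42,92),T(62,220)],.015))
pr("scene base corners",onplane("scene",[S(40,520),S(165,590),S(378,378)],.015))
pr("blade handle top face",onplane("top",[T2(501,57),T2(529,55),T2(534,97),T2(508,118)],.112))
pr("scene handle top",onplane("scene",[S2(482,290),S2(500,280),S2(540,310)],.112))
pr("rest top",onplane("top",[T2(450,47),T2(546,40),T2(560,158),T2(462,168)],.045))
pr("scene rest",onplane("scene",[S2(432,392),S2(527,472),S2(620,402),S2(520,340)],.045))
# predicted with candidate
y=.18;c=np.array([.501,.128]);ex=np.array([np.cos(y),np.sin(y)]);ey=np.array([-np.sin(y),np.cos(y)])
print("knob",c-.05*ey,"slot",c+.05*ey)
E
```

```text
knob bar far end top [[0.5249, 0.0886, 0.085], [0.5265, 0.0758, 0.085]]
knob disc centre [[0.5097, 0.0779, 0.053]]
scene bar top L,R [[0.4956, 0.0726, 0.085], [0.5388, 0.082, 0.085]]
housing top [[0.5073, 0.2244, 0.06], [0.5095, 0.2084, 0.06], [0.4566, 0.2156, 0.06], [0.4594, 0.2004, 0.06]]
copper top edge ends [[0.509, 0.1856, 0.07], [0.4661, 0.1763, 0.07]]
steel lip top ends [[0.5105, 0.1639, 0.084], [0.4664, 0.1548, 0.084]]
base corners [[0.5195, 0.238, 0.015], [0.4431, 0.2241, 0.015]]
scene base corners [[0.4881, 0.0134, 0.015], [0.5695, 0.0267, 0.015], [0.5296, 0.2343, 0.015]]
blade handle top face [[0.5297, -0.14, 0.112], [0.5307, -0.1554, 0.112], [0.5073, -0.1573, 0.112], [0.4958, -0.1428, 0.112]]
scene handle top [[0.5115, -0.1547, 0.112], [0.5117, -0.1451, 0.112], [0.5388, -0.1428, 0.112]]
rest top [[0.5514, -0.1188, 0.045], [0.5551, -0.1745, 0.045], [0.4857, -0.1801, 0.045], [0.4804, -0.1238, 0.045]]
scene rest [[0.4908, -0.1784, 0.045], [0.5595, -0.1732, 0.045], [0.5546, -0.1165, 0.045], [0.4913, -0.128, 0.045]]
knob [0.50995148 0.07880782] slot [0.49204852 0.17719218]
```

```bash
cat >> h.py <<'E'
def delta(P,yaw):
    "tool-frame shift (mm) to put TCP at P, then twist (deg) so tool y lies at yaw from world y (mod pi)"
    s=monitor.read_state();M=R.from_quat(s["eef_rot"]).as_matrix()
    d=M.T@(np.array(P)-s["tcp_pos"])*1e3
    cur=np.arctan2(-M[0,1],M[1,1]);w=(yaw-cur+np.pi/2)%np.pi-np.pi/2
    print("t",round(s["time"],2),"tcp",s["tcp_pos"].round(4),"yaw",cur.round(3),"tilt",np.degrees(np.arccos(-M[2,2])).round(2),"shift",d.round(1),"twist",np.degrees(-w).round(1),"F",s["force"].round(1),"w",round(s["gripper_width"]*1e3,1),"j6",s["joints"][5].round(2))
E
python3 -m pendant '1 -27 29 0 0; 1 -27 29 0 0; 1 -27 29 0 0; 1 -27 29 0 0; 1 -27 29 0 0'
python3 -m pendant '1 -27 29 0 0; 1 -27 29 0 0; 1 -27 29 0 0; 1 -27 29 0 0; 1 -27 29 0 0'
python3 -m pendant '1 -27 29 0 0; 1 -27 29 0 0; 1 -27 29 0 0; 1 -27 29 0 0; 1 0 0 0 0'
python3 -c "
from h import *
delta([.512,.078,.16],.18)"
```

```text
time: 0.6
tcp_pos: [0.271, -0.4171, 0.2441]
eef_rot: [-0.149, 0.989, 0.0, -0.0]
force: [0.5, -0.4, 0.7]
gripper_width: 0.0869
time: 1.1
tcp_pos: [0.3571, -0.2387, 0.2444]
eef_rot: [-0.149, 0.989, 0.0, -0.0]
force: [0.2, 0.2, 0.0]
gripper_width: 0.0869
time: 1.6
tcp_pos: [0.4274, -0.0946, 0.2444]
eef_rot: [-0.152, 0.988, 0.0, 0.0]
force: [-1.2, -0.1, -0.1]
gripper_width: 0.087
t 1.6 tcp [ 0.4274 -0.0946  0.2444] yaw 0.305 tilt 0.04 shift [-132.5  139.2   84.5] twist 7.2 F [-1.2 -0.1 -0.1] w 87.0 j6 -1.42
```

```bash

python3 -m pendant '1 -27 28 0 0; 1 -27 28 0 0; 1 -26 28 0 0; 1 -26 28 15 0; 1 -26 28 25 7'
python3 -m pendant '1 0 0 20 0; 1 0 0 20 0; 1 0 0 0 0'
python3 - <<'E'
from h import *
delta([.512,.078,.10],.18)
t=snap("top","t1");s=snap("scene","s1")
f=lambda a,x,y,w,h,k:cv2.resize(a[y:y+h,x:x+w],(w*k,h*k),interpolation=cv2.INTER_CUBIC)
o=np.hstack([f(t,160,155,100,100,4),f(s,235,100,100,100,4)])[...,::-1]
cv2.imwrite("pics/c1.png",cv2.convertScaleAbs(o,alpha=1.4))
E
```

```text
time: 2.1
tcp_pos: [0.5119, 0.0763, 0.2055]
eef_rot: [-0.087, 0.996, 0.001, 0.002]
force: [-0.3, 0.4, 0.1]
gripper_width: 0.087
time: 2.4
tcp_pos: [0.5084, 0.0741, 0.1614]
eef_rot: [-0.088, 0.996, -0.001, -0.004]
force: [-0.2, -0.3, -0.3]
gripper_width: 0.087
t 2.4 tcp [0.5084 0.0741 0.1614] yaw 0.177 tilt 0.45 shift [-4.7  3.2 61.4] twist -0.2 F [-0.2 -0.3 -0.3] w 87.0 j6 -1.85
```

View pics/c1.png

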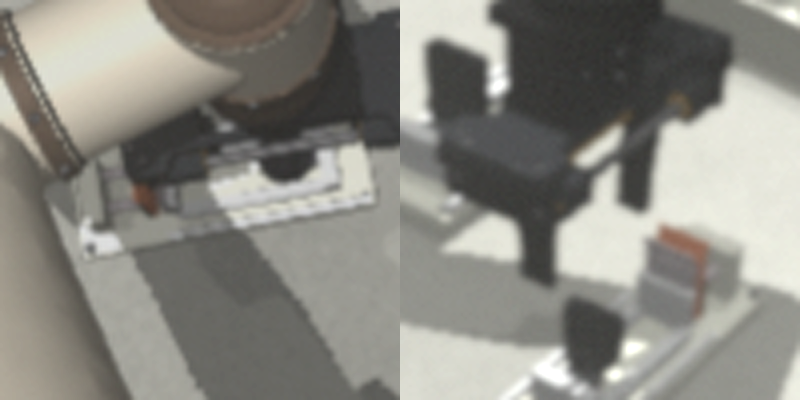

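The scene view shows the gripper above the knob, with fingertips at crop (540,283) and (632,208) and the knob top at about (594,312). I check the camera against the known finger positions.

```bash
python3 - <<'E'
from h import *
s=monitor.read_state();M=R.from_quat(s["eef_rot"]).as_matrix();p=s["tcp_pos"]
C=lambda q:(q-[235,100])*4+[400,0]
for yy in(-.0585,-.0435,.0435,.0585):print(yy,C(proj("scene",p+M@[0,yy,r.tips_ahead])).round(0))
S=lambda x,y:(235+(x-400)/4,100+y/4)
print("tips seen on z:",onplane("scene",[S(540,282),S(632,207)],.1394).round(4))
print("knob bar top edges (front-left,front-right,back-left,back-right)",onplane("scene",[S(566,302),S(622,326),S(577,298)],.085).round(4))
print("copper/steel lips",onplane("scene",[S(646,240),S(698,262),S(660,228),S(710,248)],.084).round(4))
E
```

```text
-0.0585 [[528. 285.]]
-0.0435 [[543. 273.]]
0.0435 [[627. 205.]]
0.0585 [[641. 194.]]
tips seen on z: [[0.5204 0.0272 0.1394]
 [0.5032 0.1215 0.1394]]
knob bar top edges (front-left,front-right,back-left,back-right) [[0.4963 0.0715 0.085 ]
 [0.5377 0.0813 0.085 ]
 [0.4981 0.0796 0.085 ]]
copper/steel lips [[0.4834 0.1578 0.084 ]
 [0.5239 0.166  0.084 ]
 [0.4803 0.1746 0.084 ]
 [0.5188 0.1832 0.084 ]]
```

```bash

python3 -m pendant '1 -6 5 20 -1; 1 0 0 20 0; 1 0 0 20 0; 1 0 0 18 0; 1 0 0 0 0'
python3 -m pendant '-1 0 0 0 0; -1 0 0 0 0; -1 0 0 0 0; -1 0 0 0 0; -1 0 0 0 0' 8
python3 -c "
from h import *
delta([.514,.079,.082],.19)"
```

```text
time: 3.0
tcp_pos: [0.5149, 0.0804, 0.0859]
eef_rot: [-0.097, 0.995, -0.0, -0.001]
force: [0.5, -0.0, 1.0]
gripper_width: 0.0867
time: 3.5
tcp_pos: [0.5158, 0.0813, 0.0871]
eef_rot: [-0.097, 0.995, 0.0, 0.0]
force: [0.3, -0.6, -0.1]
gripper_width: 0.055
t 3.5 tcp [0.5158 0.0813 0.0871] yaw 0.195 tilt 0.06 shift [ 2.2 -1.9  5.1] twist 0.3 F [ 0.3 -0.6 -0.1] w 55.0 j6 -1.84
```

```bash

python3 -m pendant '-1 0 0 4 0; -1 0 0 0 0; -1 0 0 0 0; -1 0 0 0 0; -1 0 0 0 0'
python3 -m pendant '-1 0 0 0 0; -1 0 0 0 0; -1 0 0 0 0'
python3 -c "
from h import *
s=monitor.read_state();print(s['wrist_torque'])
delta([.514,.079,.082],.19)"
```

```text
time: 4.0
tcp_pos: [0.5157, 0.0814, 0.0825]
eef_rot: [-0.097, 0.995, 0.0, 0.0]
force: [-3.8, 11.9, 2.3]
gripper_width: 0.0149
time: 4.3
tcp_pos: [0.5156, 0.082, 0.0826]
eef_rot: [-0.097, 0.995, 0.001, 0.0]
force: [-2.1, 6.0, -0.3]
gripper_width: 0.0142
[1.52411103 0.57454718 0.0679025 ]
t 4.3 tcp [0.5156 0.082  0.0826] yaw 0.195 tilt 0.06 shift [ 2.1 -2.6  0.6] twist 0.3 F [-2.1  6.  -0.3] w 14.2 j6 -1.84
```

```bash

python3 -m pendant '-1 0 1 0 0; -1 0 0 0 0; -1 0 0 0 0'
python3 -m pendant '-1 0 1 0 0; -1 0 0 0 0; -1 0 0 0 0'
```

```text
time: 4.6
tcp_pos: [0.5155, 0.0821, 0.0825]
eef_rot: [-0.097, 0.995, -0.0, 0.0]
force: [-0.3, 1.3, -0.6]
gripper_width: 0.0141
time: 4.9
tcp_pos: [0.5155, 0.0822, 0.0826]
eef_rot: [-0.097, 0.995, -0.001, -0.0]
force: [3.0, -4.9, -2.4]
gripper_width: 0.0143
```

```bash

python3 -m pendant '-1 0 -0.8 0 0; -1 0 0 0 -8; -1 0 0 0 -8; -1 0 0 0 -8; -1 0 0 0 0' 25
python3 -m pendant '-1 0 0 0 -8; -1 0 0 0 -8; -1 0 0 0 -8; -1 0 0 0 0'
python3 -c "
from h import *
s=monitor.read_state();print(s['wrist_torque'])
delta([.514,.082,.082],.19)"
```

```text
time: 5.4
tcp_pos: [0.5147, 0.0839, 0.0826]
eef_rot: [-0.303, 0.953, 0.001, 0.0]
force: [-3.7, 5.7, -0.3]
gripper_width: 0.014
time: 5.8
tcp_pos: [0.5133, 0.0852, 0.0826]
eef_rot: [-0.494, 0.869, 0.002, -0.0]
force: [-9.6, 14.0, 5.2]
gripper_width: 0.014
[4.20290834 2.8322641  0.10697144]
t 5.8 tcp [0.5133 0.0852 0.0826] yaw 1.034 tilt 0.28 shift [ 2.4 -2.3  0.5] twist 48.4 F [-9.6 14.   5.2] w 14.0 j6 -1.01
```

```bash

python3 -m pendant '-1 3 3 0 0; -1 0 0 0 0'
python3 -m pendant '-1 0 0 0 -8; -1 0 0 0 -8; -1 0 0 0 -8; -1 0 0 0 -8; -1 0 0 0 0'
python3 -c "
from h import *
s=monitor.read_state();print(s['wrist_torque'])
delta([.511,.081,.082],.19)"
```

```text
time: 6.0
tcp_pos: [0.5129, 0.0852, 0.0827]
eef_rot: [-0.494, 0.869, 0.001, 0.004]
force: [1.0, 12.0, -5.0]
gripper_width: 0.0135
time: 6.5
tcp_pos: [0.5103, 0.0857, 0.0826]
eef_rot: [0.715, -0.699, -0.002, -0.002]
force: [-8.8, 17.7, 2.5]
gripper_width: 0.0137
[5.54895646 2.5201077  0.12346525]
t 6.5 tcp [0.5103 0.0857 0.0826] yaw 1.593 tilt 0.37 shift [ 4.7 -0.5  0.6] twist 80.4 F [-8.8 17.7  2.5] w 13.7 j6 -0.45
```

```bash

python3 -m pendant '-1 0 1.5 0 -4; -1 0 0 0 0; 0 0 0 0 0; 0 0 0 0 0; 0 0 0 0 0'
python3 -m pendant '0 0 0 -30 0; 0 0 0 -40 0; 0 0 0 -30 0; 0 0 0 -20 0; 0 0 0 0 0'
python3 - <<'E'
from h import *
# slack test: seen yaw of bar; target = above blade
delta([.515,-.149,.165],.07)
t=snap("top","t2");s=snap("scene","s2")
f=lambda a,x,y,w,h,k:cv2.resize(a[y:y+h,x:x+w],(w*k,h*k),interpolation=cv2.INTER_CUBIC)
o=np.hstack([f(t,160,155,100,100,4),f(s,250,130,100,100,4)])[...,::-1]
cv2.imwrite("pics/c2.png",cv2.convertScaleAbs(o,alpha=1.4))
E
```

```text
time: 7.0
tcp_pos: [0.5096, 0.0811, 0.0825]
eef_rot: [0.738, -0.675, -0.0, 0.0]
force: [-0.2, 0.6, -0.9]
gripper_width: 0.0303
time: 7.5
tcp_pos: [0.5114, 0.0813, 0.2058]
eef_rot: [0.738, -0.675, 0.002, -0.003]
force: [-0.3, 0.0, -0.2]
gripper_width: 0.043
t 7.5 tcp [0.5114 0.0813 0.2058] yaw 1.661 tilt 0.4 shift [229.8  17.4  40.3] twist -88.9 F [-0.3  0.  -0.2] w 43.0 j6 -0.38
```

View pics/c2.png

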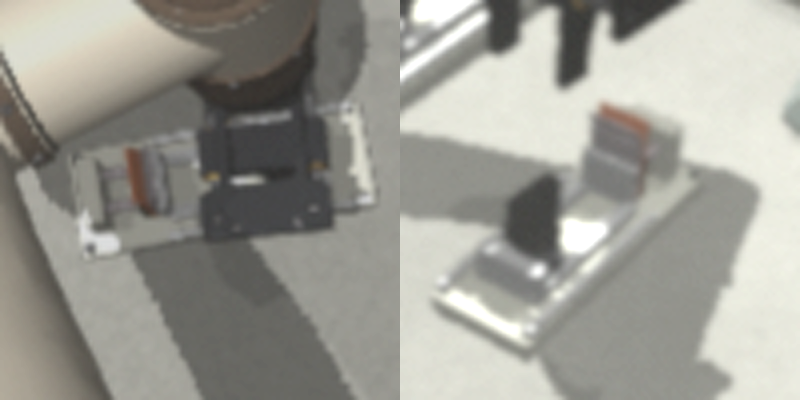

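The plate has sprung up: in the scene view the steel and copper plates are together near crop (620,140). The knob bar now lies across, at (535,215). Next I go above the blade.

```bash

python3 -m pendant '1 46 3.5 0 0; 1 46 3.5 0 0; 1 46 3.5 0 0; 1 46 3.5 0 0; 1 46 3.5 0 0'
python3 -m pendant '1 0 0 0 8.3; 1 0 0 0 8.3; 1 0 0 0 8.3; 1 0 0 0 8.3; 1 0 0 0 8.3'
python3 -m pendant '1 0 0 0 8.3; 1 0 0 0 8.3; 1 0 0 0 8.3; 1 0 0 0 8.3; 1 0 0 0 8.3'
python3 -m pendant '1 0 0 15 8; 1 0 0 15 0; 1 0 0 0 0'
python3 - <<'E'
from h import *
delta([.517,-.147,.095],.075)
t=snap("top","t3");s=snap("scene","s3")
f=lambda a,x,y,w,h,k:cv2.resize(a[y:y+h,x:x+w],(w*k,h*k),interpolation=cv2.INTER_CUBIC)
o=np.hstack([f(t,270,150,80,80,5),f(s,170,160,80,80,5)])[...,::-1]
cv2.imwrite("pics/c3.png",cv2.convertScaleAbs(o,alpha=1.4))
st=monitor.read_state();M=R.from_quat(st["eef_rot"]).as_matrix();p=st["tcp_pos"]
for yy in(-.0585,-.0435,.0435,.0585):print(yy,((proj("scene",p+M@[0,yy,r.tips_ahead])-[170,160])*5+[400,0]).round(0))
E
```

```text
time: 8.1
tcp_pos: [0.5119, -0.1512, 0.2007]
eef_rot: [0.738, -0.674, -0.001, 0.001]
force: [1.5, 0.6, -0.3]
gripper_width: 0.0755
time: 8.6
tcp_pos: [0.512, -0.1496, 0.2005]
eef_rot: [-0.448, 0.894, 0.001, -0.002]
force: [0.7, -0.0, 0.1]
gripper_width: 0.0868
time: 9.1
tcp_pos: [0.512, -0.1495, 0.2005]
eef_rot: [-0.103, 0.995, 0.0, -0.002]
force: [0.7, -0.4, -0.6]
gripper_width: 0.087
time: 9.4
tcp_pos: [0.5106, -0.1493, 0.1688]
eef_rot: [-0.036, 0.999, 0.001, -0.004]
force: [-0.5, -0.7, 0.1]
gripper_width: 0.0867
t 9.4 tcp [ 0.5106 -0.1493  0.1688] yaw 0.072 tilt 0.48 shift [-7.2  1.8 73.8] twist -0.2 F [-0.5 -0.7  0.1] w 86.7 j6 -1.52
-0.0585 [[473. 269.]]
-0.0435 [[502. 250.]]
0.0435 [[659. 150.]]
0.0585 [[685. 134.]]
```

View pics/c3.png

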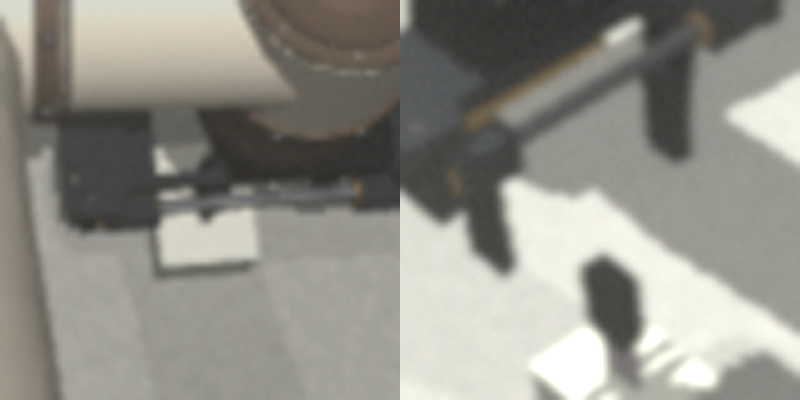

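```bash

python3 -m pendant '1 -6 1 14 0; 1 0 0 15 0; 1 0 0 15 0; 1 0 0 15 0; 1 0 0 14 0'
python3 -m pendant '-1 0 0 0 0; -1 0 0 0 0; -1 0 0 0 0; -1 0 0 0 0; -1 0 0 0 0' 6
python3 -m pendant '-1 0 0 0 0; -1 0 0 0 0; -1 0 0 0 0'
python3 -c "
from h import *
s=monitor.read_state();print(s['wrist_torque'])
delta([.517,-.147,.095],.075)"
```

```text
time: 10.0
tcp_pos: [0.5193, -0.1478, 0.0985]
eef_rot: [-0.036, 0.999, 0.0, 0.0]
force: [-0.3, 0.3, -0.2]
gripper_width: 0.0872
time: 10.5
tcp_pos: [0.5194, -0.1479, 0.1002]
eef_rot: [-0.036, 0.999, -0.0, 0.001]
force: [-0.5, -0.7, 0.2]
gripper_width: 0.0552
time: 10.8
tcp_pos: [0.519, -0.148, 0.0996]
eef_rot: [-0.036, 0.999, 0.0, 0.0]
force: [0.1, -0.4, -0.7]
gripper_width: 0.0314
[ 0.04070613  0.0247824  -0.0050732 ]
t 10.8 tcp [ 0.519  -0.148   0.0996] yaw 0.073 tilt 0.01 shift [1.9 1.1 4.6] twist -0.1 F [ 0.1 -0.4 -0.7] w 31.4 j6 -1.52
```

```bash

python3 -m pendant '-1 1 0 4 0; -1 0 0 0 0; -1 0 0 0 0; -1 0 0 0 0'
python3 -c "
from h import *
s=monitor.read_state();print(s['wrist_torque'])
delta([.517,-.147,.095],.075)"
```

```text
time: 11.2
tcp_pos: [0.5178, -0.148, 0.0953]
eef_rot: [-0.036, 0.999, 0.0, -0.0]
force: [-0.2, 0.1, -0.9]
gripper_width: 0.0155
[ 0.02601703 -0.01017995  0.00764948]
t 11.2 tcp [ 0.5178 -0.148   0.0953] yaw 0.073 tilt 0.04 shift [0.7 1.1 0.3] twist -0.1 F [-0.2  0.1 -0.9] w 15.5 j6 -1.52
```

```bash

python3 -m pendant '-1 0 0 0 0; -1 0 0 0 0; -1 0 0 -10 0; -1 0 0 -15 0; -1 0 0 -20 0' 35
python3 -m pendant '-1 0 0 -20 0; -1 0 0 -20 0; -1 0 0 -15 0; -1 0 0 0 0'
python3 -c "
from h import *
s=monitor.read_state();print(s['wrist_torque'])
delta([.4914,.1793,.195],.19)"
```

```text
time: 11.7
tcp_pos: [0.5176, -0.148, 0.141]
eef_rot: [-0.036, 0.999, 0.0, -0.001]
force: [0.5, -0.8, -1.2]
gripper_width: 0.0155
time: 12.1
tcp_pos: [0.5195, -0.1482, 0.1987]
eef_rot: [-0.037, 0.999, -0.0, 0.003]
force: [-0.1, 0.5, -1.2]
gripper_width: 0.016
[-0.01034502 -0.06183793  0.0302372 ]
t 12.1 tcp [ 0.5195 -0.1482  0.1987] yaw 0.073 tilt 0.36 shift [  4.1 328.7   3.3] twist -6.7 F [-0.1  0.5 -1.2] w 16.0 j6 -1.52
```

```bash

python3 -m pendant '-1 0 25 0 0; -1 0 35 0 0; -1 0 35 0 0; -1 0 35 0 0; -1 0 35 0 0'
python3 -m pendant '-1 2 35 0 0; -1 2 35 0 0; -1 0 35 0 0; -1 0 33 0 0; -1 0 25 0 -6.7'
python3 -m pendant '-1 0 0 0 0; -1 0 0 0 0'
python3 - <<'E'
from h import *
delta([.4914,.1793,.17],.19)
t=snap("top","t4");s=snap("scene","s4")
f=lambda a,x,y,w,h,k:cv2.resize(a[y:y+h,x:x+w],(w*k,h*k),interpolation=cv2.INTER_CUBIC)
o=np.hstack([f(t,160,155,80,100,5),f(s,260,90,80,100,5)])[...,::-1]
cv2.imwrite("pics/c4.png",cv2.convertScaleAbs(o,alpha=1.4))
st=monitor.read_state();M=R.from_quat(st["eef_rot"]).as_matrix();p=st["tcp_pos"]
C=lambda q:((q-[260,90])*5+[400,0]).round(0)
print("pred tip",C(proj("scene",p+M@[0,0,.085])),"slot z.07",C(proj("scene",[.4914,.1793,.07])))
E
```

```text
time: 12.6
tcp_pos: [0.5052, 0.0177, 0.195]
eef_rot: [-0.036, 0.999, -0.0, -0.001]
force: [0.6, -0.4, -1.4]
gripper_width: 0.0159
time: 13.1
tcp_pos: [0.4894, 0.1805, 0.1949]
eef_rot: [-0.097, 0.995, -0.0, -0.0]
force: [1.8, 0.5, -0.5]
gripper_width: 0.0157
time: 13.3
tcp_pos: [0.4895, 0.1789, 0.1949]
eef_rot: [-0.095, 0.995, -0.0, -0.001]
force: [-0.7, 0.3, -1.1]
gripper_width: 0.0158
t 13.3 tcp [0.4895 0.1789 0.1949] yaw 0.19 tilt 0.1 shift [-1.9  0.  24.9] twist -0.0 F [-0.7  0.3 -1.1] w 15.8 j6 -2.04
pred tip [[619. 301.]] slot z.07 [[619. 361.]]
```

View pics/c4.png

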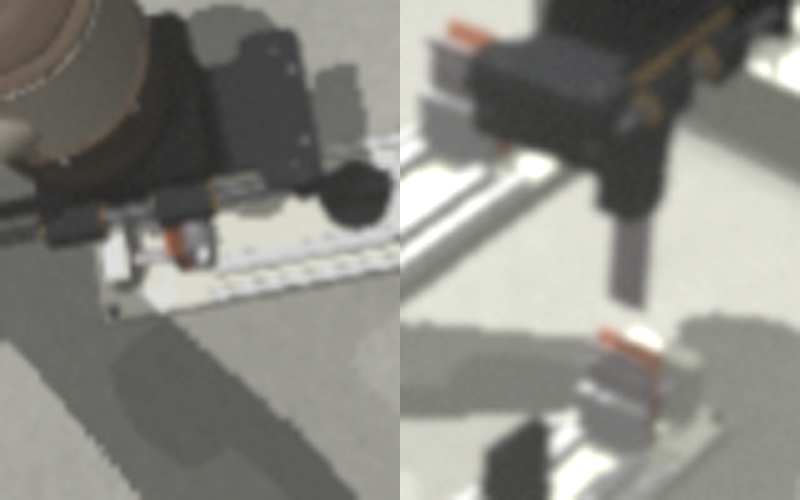

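```bash

python3 -m pendant '-1 -2 0 12 0; -1 0 0 12 0; -1 0 0 5 0; -1 0 0 5 0; -1 0 0 0 0'
python3 -m pendant '-1 0 0 4 0; -1 0 0 4 0; -1 0 0 0 0'
python3 -c "
from h import *
s=monitor.read_state();print(s['wrist_torque'])
delta([.4914,.1793,.130],.19)"
```

```text
time: 13.9
tcp_pos: [0.4917, 0.1787, 0.1605]
eef_rot: [-0.095, 0.996, -0.0, -0.001]
force: [-0.4, -0.3, 0.3]
gripper_width: 0.0156
time: 14.2
tcp_pos: [0.4936, 0.1799, 0.1551]
eef_rot: [-0.095, 0.995, 0.001, 0.002]
force: [0.5, -0.3, 4.3]
gripper_width: 0.0157
[-0.14968244 -0.39816168 -0.08186632]
t 14.2 tcp [0.4936 0.1799 0.1551] yaw 0.191 tilt 0.26 shift [ 2.4 -0.2 25.1] twist 0.0 F [ 0.5 -0.3  4.3] w 15.7 j6 -2.04
```

```bash

python3 -m pendant '-1 0 0 3 0; -1 0 0 3 0; -1 0 0 0 0'
python3 -m pendant '-1 0 0 3 0; -1 0 0 3 0; -1 0 0 0 0'
python3 -c "
from h import *
s=monitor.read_state();print(s['wrist_torque'])
delta([.4914,.1793,.130],.19)"
```

```text
time: 14.5
tcp_pos: [0.4933, 0.18, 0.1485]
eef_rot: [-0.095, 0.995, 0.001, 0.002]
force: [2.0, -0.3, 3.1]
gripper_width: 0.0159
time: 14.8
tcp_pos: [0.4921, 0.1793, 0.1411]
eef_rot: [-0.095, 0.996, 0.0, -0.0]
force: [2.4, 1.1, 0.1]
gripper_width: 0.0158
[ 0.26274127 -0.53903577 -0.09693915]
t 14.8 tcp [0.4921 0.1793 0.1411] yaw 0.19 tilt 0.01 shift [ 0.7  0.2 11.1] twist -0.0 F [2.4 1.1 0.1] w 15.8 j6 -2.04
```

```bash

python3 -m pendant '-1 0 0 3 0; -1 0 0 3 0'
python3 -m pendant '-1 0 0 3 0; -1 0 0 2 0'
python3 -m pendant '-1 0 0 0 0; -1 0 0 0 0; -1 0 0 0 0'
python3 - <<'E'
from h import *
delta([.4914,.1793,.130],.19)
t=snap("top","t5");s=snap("scene","s5")
f=lambda a,x,y,w,h,k:cv2.resize(a[y:y+h,x:x+w],(w*k,h*k),interpolation=cv2.INTER_CUBIC)
o=np.hstack([f(t,165,165,60,75,6)[:400*6//5],f(s,280,120,60,75,6)])[...,::-1]
cv2.imwrite("pics/c5.png",cv2.convertScaleAbs(o,alpha=1.4))
E
```

```text
time: 15.0
tcp_pos: [0.4919, 0.1791, 0.1353]
eef_rot: [-0.095, 0.996, -0.0, -0.0]
force: [0.6, 0.2, 4.5]
gripper_width: 0.0161
time: 15.2
tcp_pos: [0.4919, 0.1791, 0.1301]
eef_rot: [-0.095, 0.996, -0.0, -0.0]
force: [-0.9, 0.4, 3.8]
gripper_width: 0.0156
time: 15.5
tcp_pos: [0.4918, 0.179, 0.1299]
eef_rot: [-0.095, 0.996, -0.0, -0.0]
force: [1.5, -0.2, -2.3]
gripper_width: 0.0156
t 15.5 tcp [0.4918 0.179  0.1299] yaw 0.19 tilt 0.05 shift [ 0.4  0.3 -0.1] twist -0.0 F [ 1.5 -0.2 -2.3] w 15.6 j6 -2.04
```

View pics/c5.png

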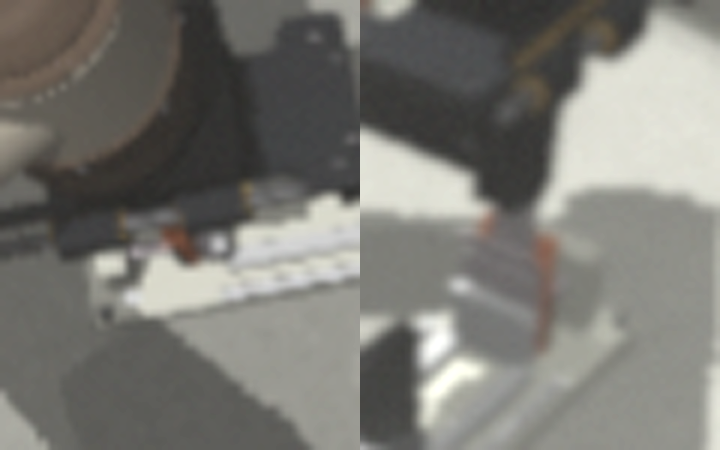

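```bash
python3 -c "
from h import *
workorder.close_job()"
```

```text
the job is handed in; nothing more can be done
```

I turned the knob on the 220 x 80 mm holder, took the blade out of its rest and slid it between the plates. I then handed the job in at about 15.6 s with the blade still held there. No verdict was reported, so success rests on the checks below.

- **Knob:** I gripped it and turned it anticlockwise by about 1.47 rad, measured from the tool's yaw. The camera then showed the steel plate up against the copper plate.
- **Blade:** I gripped it by the handle at 35 N, with the opening at 15.5–16 mm against the 16 mm handle. It was lifted clear and lowered into the slot located from the knob grip, and the camera's estimate agreed within about 5 mm.
- **Last checks:**
    - **Depth:** the tip is about 25 mm below the plates' top edges. I worked this out from the tool height, assuming the blade did not slip in the grip.
    - **Alignment:** tilt is under 0.1°, and yaw is 0.19 rad against a measured holder yaw of about 0.16–0.23 rad.
    - **Drag:** it was about 5 N while sliding, with almost no sideways force. That fits both plates pinching the blade, and the last picture shows it centred between them.

**Uncertain:**
- The plate forces on the blade were inferred from the drag and not measured directly.
- The scene camera read about 5 mm too far in x for the knob, so I used the knob position found by gripping it instead.
- The knob grip was a few mm off its axis, which put about 20 N sideways on the tool while turning. That is well below the limits.

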